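# Scour the tabletop griddle

### The job

Take the sprung scouring stone off its tray, set it on the cold griddle plate at the guarded back end with its long side across the plate, press it on lightly (about 12 N), and draw it slowly down the middle to the trough end, keeping it flat and evenly pressed all the way without lifting off. Then put it back flat on its tray, let go, and leave everything else where it stands.

Things in the scene. Friction and masses are not known exactly. Their poses are not given: they have to be found in the camera images.
- griddle: Fixed steel griddle, 266 (x) by 354 (y) mm; origin on the counter under the plate's centre. Dark flat level plate, top 60 mm up, 256 mm across (x), 300 mm long (y -150 to +150). Guards 5 mm thick stand 35 mm above it at the back (+y end) and both long sides; at the -y end the plate stops, unguarded, at a 40 mm wide, 20 mm deep trough. Over 25 N from the stone marks it.
- plate_mid (a point): Centre of the griddle plate's top surface; axes as the griddle.
- plate_back (a point): Middle of the plate's back edge (its +y end), at the foot of the back guard, on the top surface.
- plate_front (a point): Middle of the plate's trough edge (its -y end), on the top surface.
- tray: Fixed shallow aluminium tray, 250 (x) by 150 (y) mm, rim 14 mm high, walls and floor 4 mm. Origin on the counter under its centre. The stone lies in its -x part; a shaker and a small jar stand at its +x end.
- scourer: Loose scouring stone, about 0.34 kg: grey sole 120 (x) by 65 (y) by 18 mm, a gap with two pins, black housing 112 by 58 mm from 36 to 56 mm high, upright fin handle 90 (x) by 24 (y) mm from 56 to 107 mm high. Origin: centre of the underside with the spring out; z up, x along the long side. Grip the fin across its 24 mm (fingers closing along y).
- handle (a point): Middle of the fin handle, 86 mm above the stone's underside.
- sole_face (a point): Centre of the sole's underside; moves with the sole.
- sole (a joint): How far the sole is pressed up into the stone on its spring, 0 to 0.017 m. It gives from 4 N and adds 1 N per mm (8 mm in is 12 N, 15 mm is 19 N); at 17 mm it is solid. Reads 0 at rest on the tray. The stroke needs 6 to 20 N all along.
- shaker: Loose steel shaker, 36 mm across, 75 mm high, on the tray; origin under it. Leave it standing.
- spice_jar: Loose small jar with black cap, 40 mm across, 65 mm high, on the tray; origin under it. Leave it standing.
- mug: Loose white mug, 80 mm across, 95 mm high, on the counter; leave it.
- spatula: Loose spatula lying on the counter at the robot's right; leave it.
Mind the look-alikes: they are no part of the job. Leave any blue or turquoise look-alike of the scourer alone.

How it is judged:
On the way, in this order (a step that is already met when the one before it is completed fails the run):
1. the stone is pressed flat on the plate's back end (centre 75 mm or more behind the plate's middle) with 6 to 20 N, long side across the plate within 0.3 rad, within 30 mm of the centre line (contact force between sole and griddle between 6 and 20 N and y of sole_face in the frame of griddle between 0.075 and 0.14 m and x of sole_face in the frame of griddle between -0.03 and 0.03 m and angle between the x axis of scourer and the x axis of griddle, either way round below 0.3 rad and angle between scourer's own z axis and vertical below 0.15 rad), for 0.1 s.
2. still so pressed, its centre 30 to 70 mm behind the middle (contact force between sole and griddle between 6 and 20 N and y of sole_face in the frame of griddle between 0.03 and 0.07 m and x of sole_face in the frame of griddle between -0.03 and 0.03 m and angle between the x axis of scourer and the x axis of griddle, either way round below 0.3 rad and angle between scourer's own z axis and vertical below 0.15 rad), for 0.1 s.
3. still so pressed, within 20 mm of the middle (contact force between sole and griddle between 6 and 20 N and y of sole_face in the frame of griddle between -0.02 and 0.02 m and x of sole_face in the frame of griddle between -0.03 and 0.03 m and angle between the x axis of scourer and the x axis of griddle, either way round below 0.3 rad and angle between scourer's own z axis and vertical below 0.15 rad), for 0.1 s.
4. still so pressed, 30 to 70 mm past the middle (contact force between sole and griddle between 6 and 20 N and y of sole_face in the frame of griddle between -0.07 and -0.03 m and x of sole_face in the frame of griddle between -0.03 and 0.03 m and angle between the x axis of scourer and the x axis of griddle, either way round below 0.3 rad and angle between scourer's own z axis and vertical below 0.15 rad), for 0.1 s.
5. still so pressed at the trough end, 75 mm or more past the middle (contact force between sole and griddle between 6 and 20 N and y of sole_face in the frame of griddle between -0.16 and -0.075 m and x of sole_face in the frame of griddle between -0.03 and 0.03 m and angle between the x axis of scourer and the x axis of griddle, either way round below 0.3 rad and angle between scourer's own z axis and vertical below 0.15 rad), for 0.1 s.
At the end, for the whole second after the job is handed in: the stone stands flat (within 0.1 rad) and at rest on the tray's floor, inside its rim (x of scourer in the frame of tray between -0.085 and 0.085 m and y of scourer in the frame of tray between -0.05 and 0.05 m and z of scourer in the frame of tray below 0.009 m and angle between scourer's own z axis and vertical below 0.1 rad and linear speed of scourer below 0.02 m/s); the robot touches nothing.
It fails at once if the stone presses the griddle with more than 25 N (contact force between scourer and griddle above 25 N).
It fails at once if the sole hangs 3 to 20 mm clear of the plate over its middle part (lifted off during the stroke, or put down midway) (y of sole_face in the frame of griddle between -0.07 and 0.07 m and x of sole_face in the frame of griddle between -0.1 and 0.1 m and z of sole_face in the frame of plate_mid between 0.003 and 0.02 m).
It fails at once if any of the other loose things is moved by more than 30 mm (distance of any of shaker, spice_jar, mug, spatula from where it was at the start of the episode above 0.03 m).
It also fails if it takes over 61 s, if anything falls off the work surface, if the arm or the gripper's body presses on something with over 40 N, if the wrist force passes 120 N, or if a joint passes its speed limit or range.

### The arm

A 6-joint arm with a two-finger parallel gripper is mounted at the origin on the work surface. World frame = base frame: x ahead of the robot, y to its left, z up, the work surface at z = 0. Lengths are in m, angles in rad, forces in N, time in s.
With the tool pointing down it reaches from about 0.3 to 0.85 m from the base axis. Payload 5.4 kg.
Tool frame: the origin (TCP) lies at the centre of the arm's flange, where the gripper is bolted on; the fingertips stand 173 mm ahead of it and the grasp point (between the pads) lies 155 mm ahead of it (robot.tip_reach is the distance from the TCP to the fingertips, in m); z points along the fingers, y is the line along which they close (so a half turn about z gives the same grasp; the last joint's range is limited). The gripper opens to 85 mm and grips with 20 to 120 N. Pads are 22 mm wide; open, the fingers measure 114 mm over their backs; the gripper's body (76 mm by 85 mm) begins 54 mm behind the grasp point. The pads swing forward as they close: fully open they stand 13 mm farther back than shut.
Start: joints at [-1.48, 0.158, 1.597, -0, 1.386, -0.21], TCP at [0.17, -0.549, 0.405] pointing down, gripper open.
Joint ranges: [-2.91, 2.91], [-0.94, 2.29], [0.18, 2.7], [-1.29, 4.43], [0.17, 2.64], [-3, 3]. Speed limits (rad/s): [2.57, 2.57, 3.14, 3.14, 3.14, 3.14].

### API

Orientations are given as [roll, pitch, yaw] about the fixed x, y, z axes, in that order (R = Rz(yaw) Ry(pitch) Rx(roll)).
In Python, from rig import robot gives the robot as it stands. The module is installed in compiled form; this text tells all that it offers.
- The arm moves only by the tool arm_command, never from a script. Its argument "deltas" is text: rows parted by semicolons, each of 7 numbers parted by spaces: the turn, a rotation vector about the tool's x, y, z in degrees, then the shift along the tool's x, y, z in m, then the finger opening in m, from 0 to 0.0854. A call has 1 to 12 rows; each row shifts and turns the commanded pose from where the row before left it, along the tool's axes as they then stand; what a row does not reach is not made up. A row lasts 1/8 s, in which the tool goes at most 62.5 mm and 10.7 degrees, less where a joint would pass 70% of its speed; a pose out of reach is approached as far as the arm can. A call with a gripper value outside its range is refused whole. The fingers move at their own pace and stop on an object; "force" is the grip in N (left out, the last holds). Time passes only in rows, so rows that do not move let the fingers close. It gives the time, the measured TCP pose, the force, the opening and the grip force at its end, in the units of the state.
- robot.get_obs(): the state, without advancing time (a new reading comes with each control period).
- robot.snapshot(name): name is "scene" or "top" or "wrist"; returns a dict with "img" (384x512x3 uint8, red, green, blue), "fx", "fy", "cx", "cy" (pixels), "xyz" and "orientation" of the camera in the world; the wrist camera has in their place "tool_from_camera" (4x4, takes a point from camera to tool coordinates, whose origin is the TCP and whose axes are the flange's). Camera axes: x right, y up, looking along -z (the intrinsics and any distortion apply to the point x, -y, -z); pixel columns grow to the right and rows downward; lengths in m; the calibration is good to about 2 mm. The wrist camera is an equidistant fisheye: a pixel r from the principal point sees the ray r / f radians off the axis. A picture is of the moment at which its call begins: read the wrist's pose just before it. There is no depth.
- robot.finish_job(): hands the job in; it is judged then, once.
The state is a dict: "clock": time; "joint_positions": joint angles; "joint_velocities": joint speeds; "tau": joint torques, N m; "position": TCP position; "orientation": TCP orientation; "force": force on the tool from outside, world axes, zero at the start; "moment": the same for the moment, N m; "gripper_width": opening from 0.0 (shut) to 1.0 (fully open); "grasp_force": force on a finger pad.
Only numpy, scipy, OpenCV 4.12 (cv2) and the standard library are available. Lean on these libraries where they do the work, as an engineer would, in place of code of your own. Each camera call takes 0.05 s, during which the arm holds its last target. There are 200 camera calls.

## Working session

There is one attempt and no reset: what is moved stays moved. The work goes in short steps, Python scripts to look and compute and a tool call to move; the robot and the scene stay as the last step left them, time stands still between calls to the robot, and variables do not carry over. Pictures are saved under pics/ and viewed, at most 10 in all, crops included, and the job is handed in when it is done.

Besides the shell and the picture viewer there is one more tool, called after "Request:" as name(argument=value, ...) on one line, values as JSON. arm_command: Moves the arm, as the interface text tells. Its arguments: {"type":"object","properties":{"deltas":{"type":"string"},"force":{"type":"number"}},"required":["deltas"]}

```bash
mkdir -p pics
python3 - <<'E'
from rig import robot
import cv2,pickle
print(robot.get_obs())
d={}
for n in("scene","top","wrist"):
    s=robot.snapshot(n);d[n]=s
    cv2.imwrite(f"pics/{n}0.png",s["img"][:,:,::-1]); print(n,{k:v for k,v in s.items() if k!="img"})
pickle.dump(d,open("s0.pkl","wb"))
E
```

```text
{'clock': 0.0, 'joint_positions': array([-1.48011419e+00,  1.59013522e-01,  1.59827315e+00, -2.90191719e-05,
        1.38618763e+00, -2.10108374e-01]), 'joint_velocities': array([ 0.00162117,  0.00041422, -0.00017259, -0.0001107 , -0.00035861,
        0.00113511]), 'tau': array([ 9.22752042e-04, -3.95991540e+01, -3.31430161e+01, -1.82436379e-04,
        8.33635102e-03,  6.34158699e-07]), 'position': array([ 0.17030273, -0.54889472,  0.40371606]), 'orientation': array([-3.13974644e+00, -3.64558275e-04,  3.00795526e-01]), 'force': array([0.37111408, 0.13057968, 0.0961734 ]), 'moment': array([ 0.0082922 , -0.00838124,  0.05964052]), 'grasp_force': 0.0, 'gripper_width': 1.0020626663290157}
scene {'fx': 366.7442445272546, 'fy': 366.7442445272546, 'cx': 256.4321557943056, 'cy': 194.445045038012, 'xyz': array([1.31193064, 0.04822171, 0.78810835]), 'orientation': array([0.85767471, 0.0057333 , 1.61539848])}
top {'fx': 402.44884643289515, 'fy': 402.44884643289515, 'cx': 258.3839818458139, 'cy': 188.37322528847952, 'xyz': array([0.31748395, 0.00742983, 1.41086565]), 'orientation': array([ 0.11695834, -0.02340071, -1.58704905])}
wrist {'fx': 297.3186396354542, 'fy': 297.3186396354542, 'cx': 255.97679152793728, 'cy': 190.28190179045023, 'tool_from_camera': array([[-1.84082968e-04,  9.46920320e-01,  3.21468309e-01,
         8.29134061e-02],
       [ 9.99999586e-01, -1.12258179e-04,  9.03300369e-04,
        -5.84836181e-04],
       [ 8.91440921e-04,  3.21468342e-01, -9.46919907e-01,
         3.09875054e-02],
       [ 0.00000000e+00,  0.00000000e+00,  0.00000000e+00,
         1.00000000e+00]])}
```

View pics/top0.png

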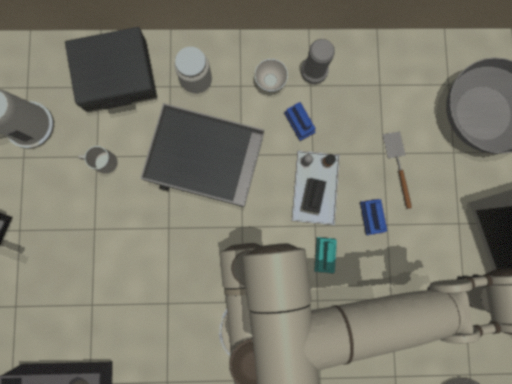

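View pics/scene0.png

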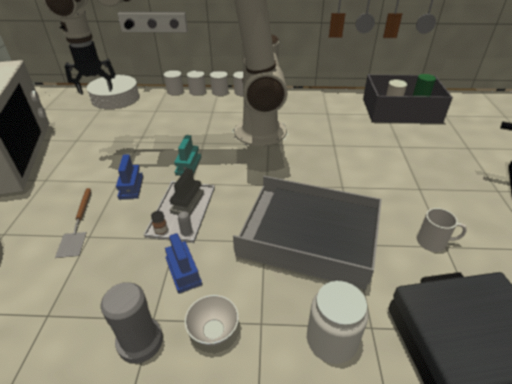

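Candidates: black/grey stone on the tray (top 313,195; scene 185,192), blue (299,121), blue (374,217) and turquoise (326,254) look-alikes. I choose the black one on the tray. The griddle is at about (205,155), with its trough strip on the right (-y world). I'll check a close crop.

```bash
cat > h.py <<'E'
import numpy as np,cv2,pickle
from scipy.spatial.transform import Rotation as Rn
def cam(s,pose=None):
    if "xyz" in s: return Rn.from_euler("xyz",s["orientation"]).as_matrix(),np.array(s["xyz"])
    R=Rn.from_euler("xyz",pose[1]).as_matrix();T=np.array(s["tool_from_camera"])
    return R@T[:3,:3],R@T[:3,3]+pose[0]
def ray(s,uv,pose=None):
    R,c=cam(s,pose);uv=np.atleast_2d(uv).astype(float)
    a=(uv-[s["cx"],s["cy"]])/[s["fx"],s["fy"]]
    if "xyz" in s: d=np.c_[a[:,0],-a[:,1],-np.ones(len(a))]
    else:
        t=np.linalg.norm(a,axis=1,keepdims=True)+1e-12
        d=np.c_[a/t*np.sin(t),np.cos(t)]*[1,-1,-1]
    d=d@R.T
    return c,d/np.linalg.norm(d,axis=1,keepdims=True)
def plane(s,uv,z,pose=None):
    c,d=ray(s,uv,pose);return c+d*((z-c[2])/d[:,2])[:,None]
def meet(c1,d1,c2,d2):
    A=np.c_[d1,-d2];t=np.linalg.lstsq(A,c2-c1,rcond=None)[0]
    p,q=c1+d1*t[0],c2+d2*t[1];return (p+q)/2,np.linalg.norm(p-q)
def proj(s,P,pose=None):
    R,c=cam(s,pose);p=(np.atleast_2d(P)-c)@R*[1,-1,-1]
    if "xyz" in s: a=p[:,:2]/p[:,2:]
    else:
        r=np.linalg.norm(p[:,:2],axis=1,keepdims=True);a=p[:,:2]/r*np.arctan2(r,p[:,2:])
    return a*[s["fx"],s["fy"]]+[s["cx"],s["cy"]]
E
python3 - <<'E'
from h import *
d=pickle.load(open("s0.pkl","rb"));s=d["top"]
a=cv2.resize(s["img"][95:235,135:355],None,fx=3.6,fy=3.6,interpolation=cv2.INTER_CUBIC)
cv2.imwrite("pics/c1.png",a[:,:,::-1])
for n,uv,z in[("fin",(313,195),.1),("traymid",(316,188),.01),("gr",(205,155),.08)]:print(n,plane(s,uv,z))
# wrist view positions of the items
w=d["wrist"];o=((.17030273,-.54889472,.40371606),(-3.13974644,-.0003646,.3007955))
print(proj(w,[[.3,-.2,.1]],o))
E
```

```text
fin [[ 0.44669004 -0.20482396  0.1       ]]
traymid [[ 0.48015266 -0.23078182  0.01      ]]
gr [[0.58843428 0.15092935 0.08      ]]
[[8.41801611 0.90621267]]
```

View pics/c1.png

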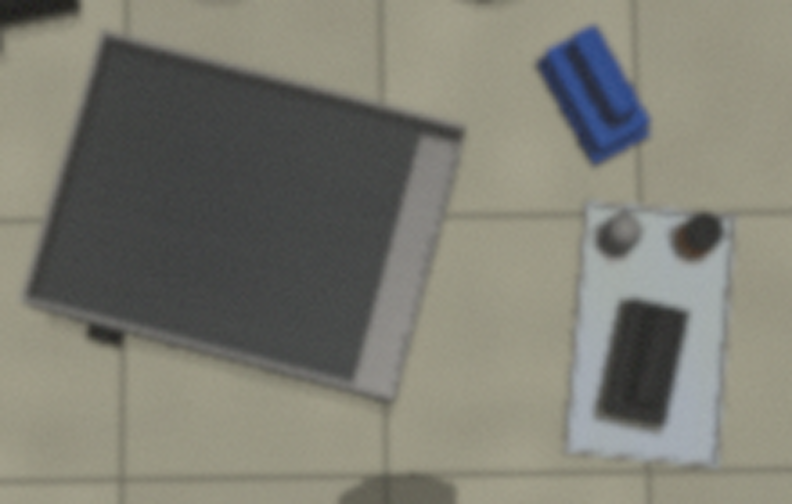

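Request:
arm_command(deltas="0 0 0 0.041 -0.028 -0.002 0.0854;0 0 0 0.041 -0.028 -0.002 0.0854;0 0 0 0.041 -0.028 -0.002 0.0854;0 0 0 0.041 -0.028 -0.002 0.0854;0 0 0 0.041 -0.028 -0.002 0.0854;0 0 0 0.041 -0.028 -0.002 0.0854;0 0 0 0.041 -0.028 -0.002 0.0854;0 0 0 0.041 -0.028 -0.002 0.0854;0 0 0 0.041 -0.028 -0.002 0.0854;0 0 9.5 0 0 0 0.0854;0 0 9.5 0 0 0 0.0854;0 0 9.5 0 0 0 0.0854")

```text
clock: 1.65
position: [0.4481, -0.1989, 0.4223]
orientation: [-3.141, 0.001, -0.202]
force: [-1.5, -0.8, -0.2]
gripper_width: 1.002
grasp_force: 0.0
```

Request:
arm_command(deltas="0 0 0 0 0 0 0.0854;0 0 0 0 0 0 0.0854")

```text
clock: 1.9
position: [0.448, -0.1991, 0.4226]
orientation: [-3.141, 0.0, -0.194]
force: [-0.7, -0.2, -0.5]
gripper_width: 0.999
grasp_force: 0.0
```

```bash
cat > snap.py <<'E'
from rig import robot
import cv2,pickle,sys
o=robot.get_obs();s=robot.snapshot("wrist");n=sys.argv[1]
pickle.dump((s,(o["position"],o["orientation"])),open(n+".pkl","wb"))
cv2.imwrite(f"pics/{n}.png",s["img"][:,:,::-1]);print(o["clock"],o["position"],o["orientation"],o["force"],o["moment"])
E
python3 snap.py w1
```

```text
1.9 [ 0.44804828 -0.19914123  0.42255136] [-3.14145111e+00  2.87774001e-04 -1.93957575e-01] [-0.74284643 -0.18611077 -0.51186059] [-0.02318551  0.0324994   0.0173833 ]
```

View pics/w1.png

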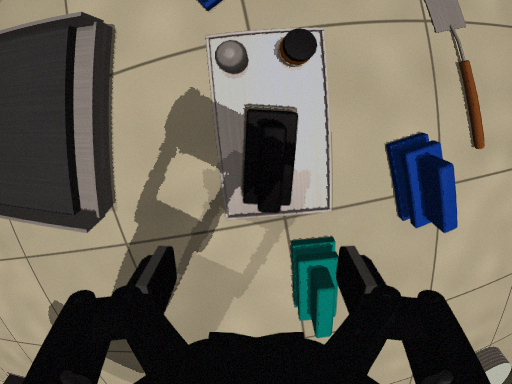

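The wrist view shows the tray (rim corners near 208,37; 324,28; 330,209; 228,216), the black stone (270,158), the shaker (232,57) and the jar (298,47). The turquoise one is outside the tray at (315,285). Next I'll take a second viewpoint that covers both the griddle and the stone.

Request:
arm_command(deltas="0 0 0 0.011 -0.049 -0.006 0.0854;0 0 0 0.011 -0.049 -0.006 0.0854;0 0 0 0.011 -0.049 -0.006 0.0854;0 0 0 0.011 -0.049 -0.006 0.0854;0 0 0 0.011 -0.049 -0.006 0.0854;0 0 0 0 0 0 0.0854;0 0 0 0 0 0 0.0854")

```text
clock: 2.82
position: [0.5498, 0.0301, 0.4524]
orientation: [3.141, 0.001, -0.196]
force: [-0.1, -0.1, 0.1]
gripper_width: 1.0
grasp_force: 0.0
```

```bash
python3 snap.py w2
python3 - <<'E'
from h import *
a,_=pickle.load(open("w1.pkl","rb"));b,_=pickle.load(open("w2.pkl","rb"))
c=a["img"][90:225,200:340];c=np.clip(c.astype(float)*5,0,255).astype(np.uint8)
c=cv2.resize(c,None,fx=3,fy=3,interpolation=cv2.INTER_CUBIC)   # 420x405
e=np.clip(b["img"].astype(float)*1.5,0,255).astype(np.uint8);e=cv2.resize(e,(540,405))
cv2.imwrite("pics/c2.png",np.hstack([c[:,:260*1+0+0+0+0+160],e])[:,:,::-1][:, :800+160][:,:800] if 0 else cv2.resize(np.hstack([c,e])[:,:,::-1],(800,int(405*800/960))))
cv2.imwrite("pics/w2b.png",cv2.resize(e,(800,600))[:,:,::-1]);cv2.imwrite("pics/c2.png",cv2.resize(c,None,fx=1.4,fy=1.4)[:,:,::-1])
E
```

```text
2.825 [0.54980389 0.03010663 0.45239489] [ 3.14098677e+00  5.84088194e-04 -1.95544602e-01] [-0.06154917 -0.13485253  0.08844793] [ 0.00953028  0.05178354 -0.00886866]
```

View pics/c2.png

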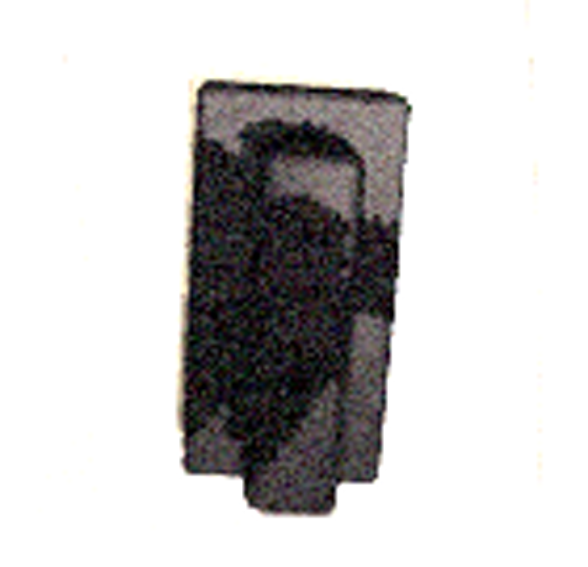

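View pics/w2.png

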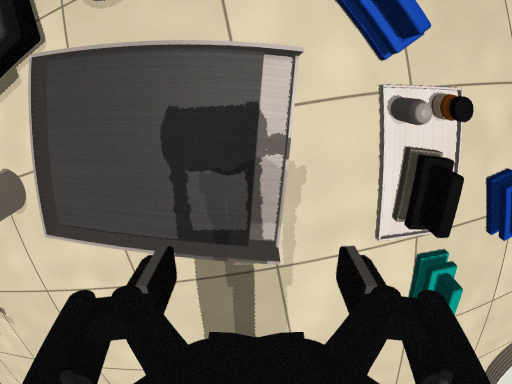

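The stone's fin in w1 has corners near (259,211), (280,212), (286,129) and (264,128). In w2 the griddle's guard corners are near (31,57), (302,50), (278,260) and (46,236), and the trough edge runs (263,55)–(248,245). Now I'll triangulate.

Run:
```python
from h import *
np.set_printoptions(precision=4,suppress=True)
t=pickle.load(open("s0.pkl","rb"))["top"]
a,pa=pickle.load(open("w1.pkl","rb"));b,pb=pickle.load(open("w2.pkl","rb"))
def tri(s1,u1,p1,s2,u2,p2):
    c1,d1=ray(s1,u1,p1);c2,d2=ray(s2,u2,p2);return meet(c1,d1[0],c2,d2[0])
print("griddle corners")
for ut,ub in zip([(164.2,105),(263.6,131.1),(243.3,206.7),(142.5,178.3)],[(31,57),(302,50),(278,260),(46,236)]):
    print(*tri(t,ut,None,b,ub,pb), plane(b,ub,.095,pb)[0,:2],plane(t,ut,.095)[0,:2])
print("plate front edge",plane(b,[(263,55),(248,245)],.06,pb)[:,:2])
print("fin right corners")
for ua,ub in [((279.8,211.9),(454,236)),((285.7,129.3),(463,174))]: print(*tri(a,ua,pa,b,ub,pb))
P=plane(a,[(258.8,211),(279.8,211.9),(285.7,129.3),(264.3,128)],.111,pa);print("fin top",P[:,:2],P.mean(0))
H=plane(a,[(247.6,111),(297.1,113.3),(290,204.3),(244,201.9)],.06,pa);print("housing",H[:,:2],H.mean(0))
for Q in(P,H): 
    r=cv2.minAreaRect(Q[:,:2].astype(np.float32)*1000);print(r)
T1=[(208,37),(324,28),(330,209),(228,216)];T=plane(a,T1,.014,pa);print("tray",T[:,:2],T.mean(0),cv2.minAreaRect(T[:,:2].astype(np.float32)*1000))
T2=plane(b,[(380,85),(461,91),(379,239)],.014,pb);print("tray w2",T2[:,:2])
for k,ub in((0,(380,85)),(3,(379,239))):print(*tri(a,T1[k],pa,b,ub,pb))
# dark contour in w2
g=cv2.cvtColor(b["img"],cv2.COLOR_RGB2GRAY)[130:250,390:475];m=(g<45).astype(np.uint8)
c=max(cv2.findContours(m,0,2)[0],key=cv2.contourArea);print((cv2.approxPolyDP(c,2.5,True)[:,0]+[390,130]).tolist())
```

```text
griddle corners
[0.7566 0.284  0.103 ] 0.0031760915972266768 [0.7615 0.291 ] [0.7576 0.2857]
[ 0.6716 -0.0478  0.069 ] 0.0005376085116818085 [ 0.6688 -0.0433] [ 0.6645 -0.0465]
[0.4131 0.0261 0.079 ] 0.0028253836699150296 [0.4233 0.0269] [0.4119 0.0245]
[0.5118 0.3542 0.1002] 0.005848664772675903 [0.512 0.362] [0.51   0.3538]
plate front edge [[ 0.6745 -0.0024]
 [ 0.4337  0.0651]]
fin right corners
[ 0.4135 -0.2156  0.1216] 0.0019556527091820408
[ 0.4916 -0.2367  0.1046] 0.005320818116991153
fin top [[ 0.4131 -0.1943]
 [ 0.4079 -0.2153]
 [ 0.49   -0.2352]
 [ 0.495  -0.2155]] [ 0.4515 -0.2151  0.111 ]
housing [[ 0.5111 -0.2012]
 [ 0.4985 -0.2547]
 [ 0.3932 -0.2292]
 [ 0.4069 -0.1755]] [ 0.4524 -0.2152  0.06  ]
((451.5576171875, -214.97149658203125), (21.5810604095459, 84.59781646728516), 76.11190795898438)
((452.3878479003906, -215.06008911132812), (55.335086822509766, 108.34017181396484), 76.34410858154297)
tray [[ 0.6128 -0.1696]
 [ 0.5983 -0.3149]
 [ 0.356  -0.2858]
 [ 0.3737 -0.1439]] [ 0.4852 -0.2286  0.014 ] ((485.8771057128906, -227.89505004882812), (145.98873901367188, 244.0015411376953), 83.15845489501953)
tray w2 [[ 0.6156 -0.1619]
 [ 0.5951 -0.3106]
 [ 0.3721 -0.1409]]
[ 0.6154 -0.1679  0.0006] 0.0007510246278205491
[ 0.3708 -0.1427  0.0099] 0.002315626916770272
[[420, 154], [405, 224], [409, 228], [427, 228], [439, 237], [447, 236], [463, 178], [451, 171], [453, 161]]
```

Measured:
- **Stone:** fin centre (0.452, -0.215), yaw -0.24. Fin top is at 0.105–0.122, against 0.111 expected, and its size is right.
- **Plate middle:** about (0.5945, 0.177), yaw -0.274. The sizes agree.

Next I'll hover above the stone.

Request:
arm_command(deltas="0 0 2.5 -0.0062 0.0436 0.017 0.0854;0 0 0 -0.0062 0.0436 0.017 0.0854;0 0 0 -0.0062 0.0436 0.017 0.0854;0 0 0 -0.0062 0.0436 0.017 0.0854;0 0 0 -0.0062 0.0436 0.017 0.0854;0 0 0 -0.0062 0.0436 0.017 0.0854;0 0 0 0 0 0 0.0854;0 0 0 0 0 0 0.0854")

```text
clock: 3.88
position: [0.4529, -0.216, 0.3509]
orientation: [-3.141, -0.0, -0.242]
force: [-0.4, 0.5, 1.3]
gripper_width: 0.997
grasp_force: 0.0
```

```bash
python3 snap.py w3
python3 - <<'E'
from h import *
a,pa=pickle.load(open("w3.pkl","rb"))
c=np.clip(a["img"][120:300,140:400].astype(float)*4,0,255).astype(np.uint8)
cv2.imwrite("pics/c3.png",cv2.resize(c,None,fx=3,fy=3,interpolation=cv2.INTER_CUBIC)[:,:,::-1])
E
```

```text
3.875 [ 0.45291786 -0.2159672   0.35089161] [-3.14132262e+00 -1.40737048e-04 -2.41811579e-01] [-0.41216791  0.47266352  1.28283797] [ 0.0158741   0.03022128 -0.00695566]
```

View pics/c3.png

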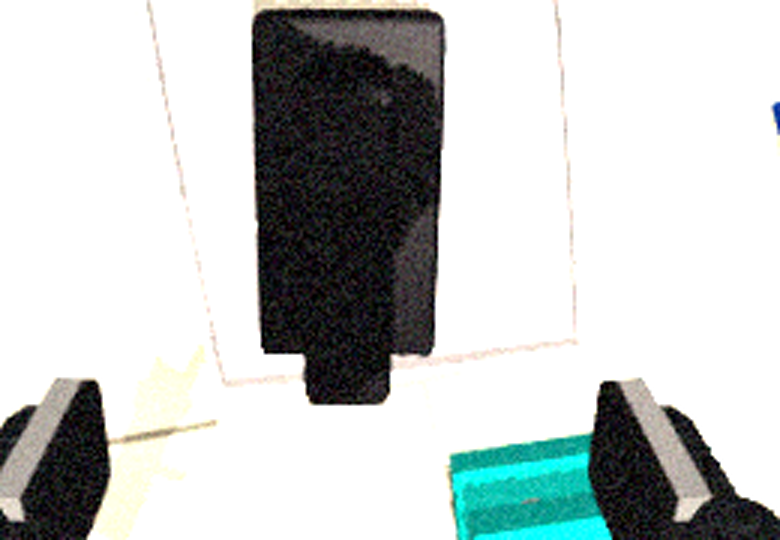

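The stone is centred between the fingers and square to them (fin end centre at full-frame pixel 256,255). The turquoise look-alike lies well behind the grasp.

Run:
```python
from h import *
a,pa=pickle.load(open("w3.pkl","rb"))
P=plane(a,[(242.3,254.7),(269.7,254.7)],.111,pa);H=plane(a,[(224.7,124),(287.7,124.7)],.06,pa)
print(P,H); x=np.array([np.cos(-.241),np.sin(-.241),0])
print("centres",P.mean(0)+.045*x,H.mean(0)-.056*x)
m=cv2.inRange(cv2.cvtColor(a["img"],cv2.COLOR_RGB2HSV),(75,120,40),(95,255,255));uv=np.argwhere(m)[:,::-1]
print("turq",plane(a,[uv[uv[:,1].argmin()]],.1,pa))
```

```text
[[ 0.41316022 -0.19385559  0.111     ]
 [ 0.40782109 -0.21555604  0.111     ]] [[ 0.51356831 -0.20187713  0.06      ]
 [ 0.49976741 -0.2552538   0.06      ]]
centres [ 0.45419015 -0.21544613  0.111     ] [ 0.45228627 -0.21519973  0.06      ]
turq [[ 0.37604895 -0.26538073  0.1       ]]
```

Request:
arm_command(deltas="0 0 0 0 0 0.022 0.0854;0 0 0 0 0 0.022 0.0854;0 0 0 0 0 0.022 0.0854;0 0 0 0 0 0.022 0.0854;0 0 0 0 0 0.016 0.0854;0 0 0 0 0 0 0.0854", force=100)

```text
clock: 4.68
position: [0.4532, -0.2148, 0.2459]
orientation: [-3.141, 0.002, -0.239]
force: [-0.6, -0.5, 0.7]
gripper_width: 0.999
grasp_force: 0.0
```

Aligned. Closing the gripper.

Request:
arm_command(deltas="0 0 0 0 0 0 0.015;0 0 0 0 0 0 0.015;0 0 0 0 0 0 0.015;0 0 0 0 0 0 0.015;0 0 0 0 0 0 0.015;0 0 0 0 0 0 0.015;0 0 0 0 0 0 0.015;0 0 0 0 0 0 0.015", force=100)

```text
clock: 5.68
position: [0.4535, -0.2157, 0.2469]
orientation: [3.141, -0.001, -0.24]
force: [0.1, -1.0, 2.5]
gripper_width: 0.268
grasp_force: 97.7
```

Request:
arm_command(deltas="0 0 0 0 0 -0.005 0.015;0 0 0 0 0 -0.01 0.015;0 0 0 0 0 -0.02 0.015;0 0 0 0 0 -0.03 0.015;0 0 0 0 0 -0.035 0.015;0 0 0 0 0 -0.035 0.015;0 0 0 0 0 -0.015 0.015;0 0 0 0 0 0 0.015;0 0 0 0 0 0 0.015")

```text
clock: 6.8
position: [0.4529, -0.2152, 0.3948]
orientation: [-3.14, 0.003, -0.24]
force: [-0.6, -0.0, -4.5]
gripper_width: 0.264
grasp_force: 98.1
```

```bash
python3 snap.py w4
```

```text
6.8 [ 0.452907   -0.21520923  0.39479946] [-3.14015635e+00  3.06439115e-03 -2.40276209e-01] [-0.57902126 -0.00494701 -4.50821748] [ 0.04036142 -0.02717857 -0.03480538]
```

View pics/w4.png

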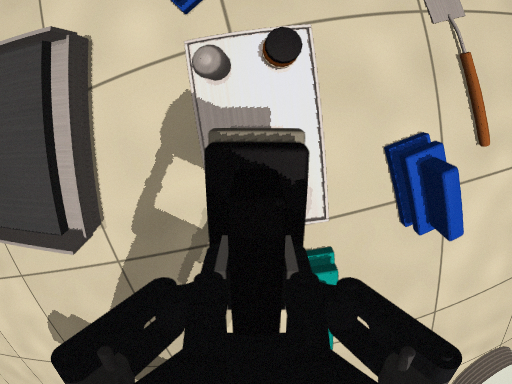

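Stone held level. Carrying it to above the plate's back end.

Request:
arm_command(deltas="0 0 2 0.0025 -0.043 0 0.015;0 0 0 0.0025 -0.043 0 0.015;0 0 0 0.0025 -0.043 0 0.015;0 0 0 0.0025 -0.043 0 0.015;0 0 0 0.0025 -0.043 0 0.015;0 0 0 0.0025 -0.043 0 0.015;0 0 0 0.0025 -0.043 0 0.015;0 0 0 0.0025 -0.043 0 0.015;0 0 0 0.0025 -0.043 0 0.015;0 0 0 0.0025 -0.043 0 0.015;0 0 0 0.0025 -0.043 0 0.015;0 0 0 0.0025 -0.043 0 0.015")

```text
clock: 8.35
position: [0.6211, 0.2747, 0.3944]
orientation: [3.14, 0.003, -0.275]
force: [1.1, 0.4, -3.6]
gripper_width: 0.27
grasp_force: 98.8
```

Request:
arm_command(deltas="0 0 0 0 0 0 0.015;0 0 0 0 0 0 0.015;0 0 0 0 0 0 0.015")

```text
clock: 8.72
position: [0.6209, 0.2723, 0.3962]
orientation: [3.141, 0.001, -0.276]
force: [0.0, 0.2, -3.1]
gripper_width: 0.267
grasp_force: 99.6
```

```bash
python3 snap.py w5;python3 - <<'E'
from rig import robot
import cv2,pickle
s=robot.snapshot("top");pickle.dump(s,open("t5.pkl","wb"));cv2.imwrite("pics/t5.png",s["img"][:,:,::-1])
E
```

```text
8.725 [0.62088838 0.27233316 0.3961537 ] [ 3.14077492e+00  9.06028516e-04 -2.76369191e-01] [ 0.03665375  0.16516513 -3.1485805 ] [ 0.00019929 -0.02346077 -0.02825072]
```

View pics/w5.png

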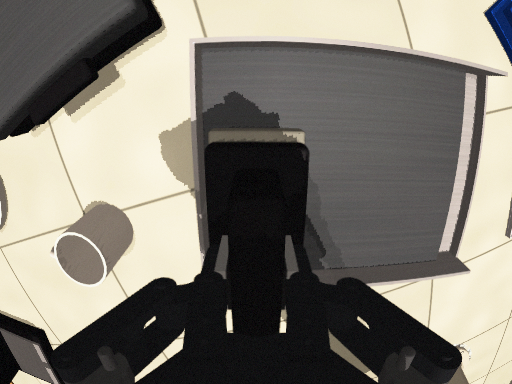

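The view shows the back guard's top strip at column ~193 with its foot at ~203, the far guard along row ~42, and the plate's front edge (467,75)–(440,250). I'll check these against the griddle estimate.

Run:
```python
from h import *
np.set_printoptions(precision=4,suppress=True)
a,p=pickle.load(open("w5.pkl","rb"));g=cv2.cvtColor(a["img"],cv2.COLOR_RGB2GRAY).astype(int)
for r in(90,120,190):print(r,g[r,184:212])
for c in(330,380):print(c,g[30:65,c], g[245:290,c])
th=-.274;R=np.array([[np.cos(th),-np.sin(th)],[np.sin(th),np.cos(th)]])
G=lambda uv,z:(plane(a,uv,z,p)[:,:2]-[.5945,.1767])@R
print("back top(y=.1525)",G([(193,80),(195,190)],.095));print("back foot(.15)",G([(203,80),(203,190)],.06))
print("front edge(-.15)",G([(466,80),(454,165),(440,250)],.06))
```

```text
90 [240 240 240 241 241 235 219 212 213 216 210 101  75  72  76  71  71  76
  96 101 103 103  98 101  99  98 102 102]
120 [221 219 173 155 155 157 166 213 212 197 147 125  83  69  64  65  64  69
  62  47  48  45  51  52  53  49  52  47]
190 [222 208 191 174 159 158 131  97  95 102 111 100  89 106 107  91  66  67
  67  64  64  66  12  10  11  19  13  13]
330 [236 235 236 235 236 236 235 233 232 219 219 215 216 217  92  67  70  64
  66  71  85  87  86  87  97  99 103  98  93  96  96 101  95 101 100] [73 73 74 77 77 76 83 80 77 79 75 72 75 73 72 74 77 74 75 75 80 80 53 39
 62 74 74 81 80 78 75 74 72 70 79 75 77 77 73 40 16 11 19 19 16]
380 [236 236 237 236 236 236 235 235 234 234 236 237 236 234 203 198 199 198
 197 106  62  63  65  66  74  83  82  89  98  94  99  93  96  93  95] [ 87  89  89  93  92  91  86  92  89  85  87  85  87  83  86  82  87  87
  87  83  58  72  73  77  73  74  78  72  72  76  72  75  74  76  70  73
  79 154 192 194 211 238 237 237 238]
back top(y=.1525) [[ 0.0951  0.1562]
 [-0.0096  0.1591]]
back foot(.15) [[ 0.0963  0.1532]
 [-0.0215  0.1578]]
front edge(-.15) [[ 0.117  -0.1522]
 [ 0.0105 -0.1459]
 [-0.1096 -0.1537]]
```

Run:
```python
from h import *
np.set_printoptions(precision=4,suppress=True)
a,p=pickle.load(open("w5.pkl","rb"))
th=-.274;R=np.array([[np.cos(th),-np.sin(th)],[np.sin(th),np.cos(th)]])
G=lambda uv,z:(plane(a,uv,z,p)[:,:2]-[.5945,.1767])@R
print(G([(330,50),(330,267.5),(380,56),(380,265)],.06), "tcp",(p[0][:2]-[.5945,.1767])@R)
```

```text
[[ 0.1288  0.024 ]
 [-0.1241  0.0076]
 [ 0.1278 -0.0318]
 [-0.125  -0.0612]] tcp [-0.0005  0.0992]
```

Estimate confirmed to about 3 mm. Descending to just above the plate, then pressing in small steps.

Request:
arm_command(deltas="0 0 0 0 0 0.02 0.015;0 0 0 0 0 0.025 0.015;0 0 0 0 0 0.02 0.015;0 0 0 0 0 0.015 0.015;0 0 0 0 0 0.006 0.015;0 0 0 0 0 0 0.015;0 0 0 0 0 0 0.015")

```text
clock: 9.7
position: [0.6214, 0.2735, 0.3119]
orientation: [-3.141, -0.002, -0.275]
force: [-0.7, 0.5, -3.3]
gripper_width: 0.269
grasp_force: 99.9
```

Request:
arm_command(deltas="0 0 0 0 0 0.002 0.015;0 0 0 0 0 0.002 0.015;0 0 0 0 0 0.002 0.015;0 0 0 0 0 0.002 0.015;0 0 0 0 0 0 0.015;0 0 0 0 0 0 0.015")

```text
clock: 10.45
position: [0.6211, 0.2734, 0.3034]
orientation: [-3.141, -0.001, -0.275]
force: [-1.3, -0.5, 2.7]
gripper_width: 0.273
grasp_force: 100.4
```

Request:
arm_command(deltas="0 0 0 0 0 0.002 0.015;0 0 0 0 0 0.002 0.015;0 0 0 0 0 0 0.015;0 0 0 0 0 0 0.015")

```text
clock: 10.95
position: [0.6212, 0.2734, 0.2995]
orientation: [-3.141, -0.001, -0.275]
force: [-2.4, -1.0, 5.9]
gripper_width: 0.273
grasp_force: 100.9
```

Run:
```python
from rig import robot
import numpy as np
F=[]
for i in range(4):
    robot.snapshot("wrist");o=robot.get_obs();F.append([o["force"][2],o["position"][2]])
print(F,np.mean(F,0))
```

```text
[[np.float64(6.076782384468913), np.float64(0.2995225677688024)], [np.float64(5.699698853996733), np.float64(0.2995353690354554)], [np.float64(5.589638108512805), np.float64(0.2995518907042205)], [np.float64(5.971690488532833), np.float64(0.2995586584688746)]] [5.83445246 0.29954212]
```

Request:
arm_command(deltas="0 0 0 0 0 0.002 0.015;0 0 0 0 0 0.001 0.015;0 0 0 0 0 0 0.015;0 0 0 0 0 0 0.015;0 0 0 0 0.003 0 0.015;0 0 0 0 0.004 0 0.015;0 0 0 0 0.005 0 0.015;0 0 0 0 0.005 0 0.015;0 0 0 0 0.005 0 0.015;0 0 0 0 0.005 0 0.015;0 0 0 0 0.005 0 0.015")

```text
clock: 12.52
position: [0.6134, 0.2434, 0.2981]
orientation: [-3.136, -0.005, -0.275]
force: [2.3, 3.4, 7.2]
gripper_width: 0.27
grasp_force: 101.3
```

Request:
arm_command(deltas="0 0 0 0 0.005 0.001 0.015;0 0 0 0 0.005 0 0.015;0 0 0 0 0.006 0 0.015;0 0 0 0 0.006 0 0.015;0 0 0 0 0.006 0 0.015;0 0 0 0 0.006 0 0.015;0 0 0 0 0.006 0 0.015;0 0 0 0 0.006 0 0.015;0 0 0 0 0.006 0 0.015;0 0 0 0 0.006 0 0.015")

```text
clock: 13.78
position: [0.5978, 0.1875, 0.2973]
orientation: [-3.137, -0.006, -0.275]
force: [1.7, 3.4, 9.2]
gripper_width: 0.271
grasp_force: 101.3
```

```bash
python3 snap.py w6
python3 - <<'E'
from h import *
a,p=pickle.load(open("w6.pkl","rb"));th=-.274;R=np.array([[np.cos(th),-np.sin(th)],[np.sin(th),np.cos(th)]])
print((p[0][:2]-[.5945,.1767])@R)
E
```

```text
13.775 [0.5978318  0.18747025 0.29726196] [-3.13670599 -0.00570331 -0.27545952] [1.72036145 3.4265408  9.19741728] [ 0.7430438   0.01406094 -0.11546686]
[0.00029325 0.01127001]
```

View pics/w6.png

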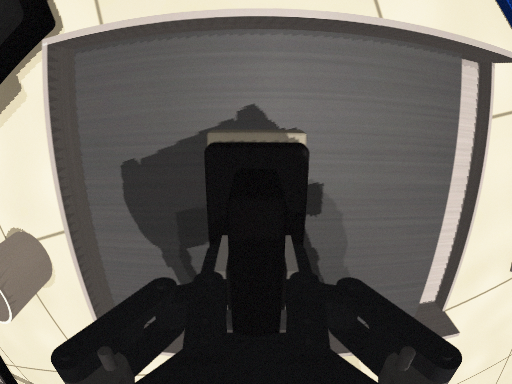

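The stone is flat and central in the view, sole edge at (256,137), at about 12 N. Continuing the stroke.

Request:
arm_command(deltas="0 0 0 0 0.005 0 0.015;0 0 0 0 0.006 0 0.015;0 0 0 0 0.006 0 0.015;0 0 0 0 0.006 0 0.015;0 0 0 0 0.006 0 0.015;0 0 0 0 0.006 0 0.015;0 0 0 0 0.006 0 0.015;0 0 0 0 0.006 0 0.015;0 0 0 0 0.006 0 0.015;0 0 0 0 0.006 0 0.015")

```text
clock: 15.08
position: [0.5818, 0.1305, 0.2971]
orientation: [-3.137, -0.006, -0.276]
force: [2.1, 4.5, 7.5]
gripper_width: 0.268
grasp_force: 101.2
```

Request:
arm_command(deltas="0 0 0 0 0.005 0 0.015;0 0 0 0 0.006 0 0.015;0 0 0 0 0.006 0 0.015;0 0 0 0 0.006 0 0.015;0 0 0 0 0.006 0 0.015;0 0 0 0 0.006 0 0.015;0 0 0 0 0.005 0 0.015;0 0 0 0 0.004 0 0.015;0 0 0 0 0 0 0.015;0 0 0 0 0 0 0.015;0 0 0 0 0 0 0.015")

```text
clock: 16.45
position: [0.5699, 0.0879, 0.2969]
orientation: [-3.139, -0.005, -0.276]
force: [1.6, 2.5, 7.9]
gripper_width: 0.266
grasp_force: 101.3
```

Run:
```python
from h import *
from rig import robot
o=robot.get_obs();p=o["position"];th=-.274;R=np.array([[np.cos(th),-np.sin(th)],[np.sin(th),np.cos(th)]])
print(p,(p[:2]-[.5945,.1767])@R,o["force"],o["orientation"])
```

```text
[0.56987601 0.08790877 0.29690495] [ 0.00032009 -0.09214185] [1.55705833 2.49998062 7.86347482] [-3.13898864 -0.00549645 -0.27554565]
```

Stroke complete at -0.092 m. Lifting straight up and going back over the tray.

Request:
arm_command(deltas="0 0 0 0 0 -0.01 0.015;0 0 0 0 0 -0.02 0.015;0 0 0 0 0 -0.03 0.015;0 0 0 0 0 -0.03 0.015;0 0 0 0 0 -0.01 0.015;0 0 -2 0 0 0 0.015;0 0 0 0 0 0 0.015")

```text
clock: 17.32
position: [0.5681, 0.0876, 0.3926]
orientation: [3.141, 0.003, -0.24]
force: [-0.7, -0.8, -3.9]
gripper_width: 0.266
grasp_force: 99.8
```

Request:
arm_command(deltas="0 0 0 -0.005 0.04 0 0.015;0 0 0 -0.005 0.04 0 0.015;0 0 0 -0.005 0.04 0 0.015;0 0 0 -0.005 0.04 0 0.015;0 0 0 -0.005 0.04 0 0.015;0 0 0 -0.005 0.04 0 0.015;0 0 0 -0.005 0.04 0 0.015;0 0 0 -0.005 0.04 0 0.015;0 0 0 0 0 0 0.015;0 0 0 0 0 0 0.015")

```text
clock: 18.58
position: [0.4534, -0.2132, 0.3936]
orientation: [-3.14, 0.002, -0.241]
force: [-0.6, -0.5, -2.6]
gripper_width: 0.269
grasp_force: 100.3
```

```bash
python3 snap.py w7
python3 - <<'E'
from h import *
p=pickle.load(open("w7.pkl","rb"))[1];y=p[1][2];d=np.array([.453,-.2155])-p[0][:2]
print("tool dx,dy",d[0]*np.cos(y)+d[1]*np.sin(y),d[0]*np.sin(y)-d[1]*np.cos(y))
E
```

```text
18.575 [ 0.45341583 -0.2132461   0.39364556] [-3.14020103e+00  1.64066629e-03 -2.40563537e-01] [-0.58628612 -0.4934717  -2.63992738] [ 0.03988576 -0.0114451   0.01342378]
tool dx,dy 0.00013313405066607152 0.0022880669850314558
```

View pics/w7.png

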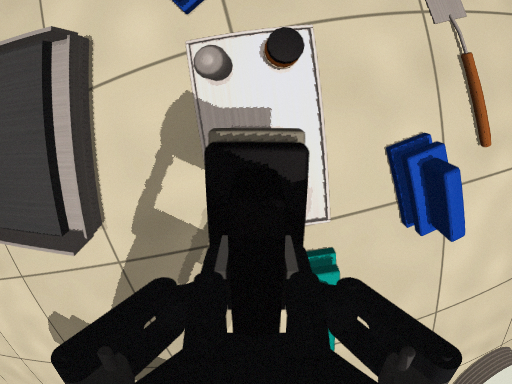

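This matches the view after pick-up (no slip in the grip), with the stone directly over its old place. Lowering.

Request:
arm_command(deltas="0 0 0 0 0.002 0.03 0.015;0 0 0 0 0 0.035 0.015;0 0 0 0 0 0.03 0.015;0 0 0 0 0 0.025 0.015;0 0 0 0 0 0.012 0.015;0 0 0 0 0 0.006 0.015;0 0 0 0 0 0.003 0.015;0 0 0 0 0 0.002 0.015;0 0 0 0 0 0.002 0.015;0 0 0 0 0 0 0.015;0 0 0 0 0 0 0.015")

```text
clock: 20.0
position: [0.4531, -0.2157, 0.2499]
orientation: [3.141, -0.0, -0.24]
force: [0.4, -1.4, -3.0]
gripper_width: 0.266
grasp_force: 100.3
```

Request:
arm_command(deltas="0 0 0 0 0 0.001 0.015;0 0 0 0 0 0.001 0.015;0 0 0 0 0 0.0007 0.015;0 0 0 0 0 0 0.015;0 0 0 0 0 0 0.015")

```text
clock: 20.62
position: [0.4531, -0.2156, 0.2473]
orientation: [3.141, -0.0, -0.24]
force: [-1.3, 0.6, 1.9]
gripper_width: 0.271
grasp_force: 100.7
```

Contact on the tray floor (force +5 N). Releasing in steps, then retreating straight up.

Request:
arm_command(deltas="0 0 0 0 0 0 0.03;0 0 0 0 0 0 0.04;0 0 0 0 0 0 0.06;0 0 0 0 0 0 0.0854;0 0 0 0 0 0 0.0854;0 0 0 0 0 0 0.0854;0 0 0 0 0 0 0.0854;0 0 0 0 0 0 0.0854")

```text
clock: 21.62
position: [0.453, -0.2156, 0.247]
orientation: [3.142, 0.0, -0.24]
force: [0.0, -0.2, 0.8]
gripper_width: 1.0
grasp_force: 0.0
```

Request:
arm_command(deltas="0 0 0 0 0 -0.01 0.0854;0 0 0 0 0 -0.02 0.0854;0 0 0 0 0 -0.03 0.0854;0 0 0 0 0 -0.04 0.0854;0 0 0 0 0 -0.04 0.0854;0 0 0 0 0 -0.03 0.0854;0 0 0 0 0 0 0.0854;0 0 0 0 0 0 0.0854")

```text
clock: 22.62
position: [0.4528, -0.2154, 0.4163]
orientation: [-3.141, 0.001, -0.24]
force: [-0.0, -0.0, -0.0]
gripper_width: 0.999
grasp_force: 0.0
```

```bash
python3 snap.py w8
```

```text
22.625 [ 0.45281752 -0.21540371  0.41628321] [-3.14115288e+00  1.01217107e-03 -2.40199280e-01] [-0.00278432 -0.02289399 -0.02899611] [-0.01525733  0.0140048   0.08651542]
```

View pics/w8.png

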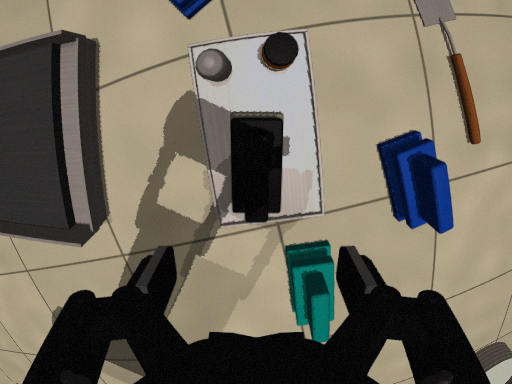

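The stone is flat in its tray at (257,165), and the shaker (213,65) and jar (280,50) are standing untouched. Handing in.

```bash
python3 -c "
from rig import robot
print(robot.finish_job())"
```

```text
the job is handed in; nothing more can be done
None
```

The job is handed in at about 23 s: the stone was drawn down the plate at about 9–12 N and is back flat on its tray with nothing else disturbed, though no verdict came back and I viewed 12 pictures, two over the limit of 10.

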